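# Seat the drip plate on its pin at the waxing station

## Robot

A 6-joint arm with a two-finger parallel gripper is mounted at the origin on the work surface. World frame = base frame: x ahead of the robot, y to its left, z up, the work surface at z = 0. Lengths are in m, angles in degrees, forces in N, time in s.
With the tool pointing down it reaches from about 0.4 to 0.825 m from the base axis. Payload 7 kg.
Tool frame: the origin (TCP) lies at the very end of the fingers, on their centre line; the grasp point (between the pads) lies tcp_to_grasp behind it (tcp_to_grasp is the distance from the TCP to the grasp point, in m); x points along the fingers, y is the direction in which the jaws open and shut, and the axes are right-handed (so a half turn about x gives the same grasp; the last joint's range is limited). The gripper opens to 88 mm and grips with 3 to 60 N. Pads are 19 mm wide; open, the fingers measure 130 mm over their backs; the gripper's body (78 mm by 193 mm) begins 47 mm behind the grasp point.
Start: joints at [80.449, 20.546, 0.682, 0, -70.136, -16.507], TCP at [0.297, 0.606, 0.227] pointing down, gripper open.
Joint ranges: [-176.03, 176.03], [-82.01, 121.73], [-58.28, 71.71], [-173.87, 95.51], [-174.79, -0.11], [-173.66, 173.66]. Speed limits (degrees/s): [136.94, 136.94, 172.46, 180, 180, 180].

## Interface

Orientations are given as [roll, pitch, yaw] about the fixed x, y, z axes, in that order (R = Rz(yaw) Ry(pitch) Rx(roll)).
In Python, from plant import * gives the robot as it stands. The module is installed in compiled form; this text tells all that it offers.
- The arm moves only by the shell command python3 -m pendant 'ROWS'. ROWS is JSON, a list of rows, each an object with "claw": the finger opening in mm, from 0 to 87.6; "linear": the shift along the tool's x, y, z in mm, a list of three; "twist": the turn about the tool's x in rad. In form: [{"claw": claw, "linear": [tx, ty, tz], "twist": twist}, ...]. A call has exactly 10 rows; each row shifts and turns the commanded pose from where the row before left it, along the tool's axes as they then stand; what a row does not reach is not made up. A row lasts 1/12 s, in which the tool goes at most 41.7 mm and 7.16 degrees, less where a joint would pass 70% of its speed; a pose out of reach is approached as far as the arm can. A call with a gripper value outside its range is refused whole. The fingers move at their own pace and stop on an object; the grip force is fixed at half the most. Time passes only in rows, so rows that do not move let the fingers close, or fill a call up. It gives the time, the measured TCP pose, the force and the opening at its end, in the units of the state.
- get_obs(): the state, without advancing time (a new reading comes with each control period).
- snapshot(name): name is "scene" or "top"; returns (picture, depth): 400x640x3 uint8, red, green, blue; 400x640 float32, m along the optical axis (not along the pixel's ray), 0 where there is no reading.
- camera_params(name): a dict with "fx", "fy", "cx", "cy" (pixels), "rvec" (rotation vector, rad) and "tvec" (3), from world to camera coordinates, as OpenCV has them. Camera axes: x right, y down, z forward; pixel columns grow to the right and rows downward; lengths in m; the calibration is good to about 2 mm. A picture is of the moment at which its call begins. camera_params takes no time and is no camera call.
- close_job(): hands the job in, once; it reports no verdict.
Trained networks look in the newest picture that a camera, given by its name, has taken for a name from the list of things; names that differ only in an ending like _2 or _b are one class to them, and where a whole thing is asked for, a point or a joint stands for the part that bears it (a point fixed in the world has none). Each returns a list of dicts, best first, with "confidence" (0 to 1); they miss things now and then, are a little off and sometimes report something else, mostly with a low value. They report only what shows in the picture. A call takes as long as a camera call.
- boxes_of(camera, target): "xy" ([column, row] in pixels, amid what is visible of it).
The state is a dict: "clock": time; "joint_pos": joint angles; "qvel": joint speeds; "tau": joint torques, N m; "tool_pos": TCP position; "orientation": TCP orientation; "force": force on the tool from outside, world axes, zero at the start; "moment": the same for the moment, N m; "opening": finger opening in m.
Only numpy, scipy, OpenCV 4.12 (cv2) and the standard library are available. Lean on these libraries where they do the work, as an engineer would, in place of code of your own. Each camera call takes 0.05 s, during which the arm holds its last target. There are 200 camera calls.

## Task

The white drip station has two metal plates waiting on its side shelves. Slide the drip plate, the one with the single large round hole, off its shelf until the hole is over the pin in the sunken bay between the shelves, then let go so that it drops over the pin and lies flat on the bay floor. Never raise it more than about 5 cm above its shelf, and leave the other plate on its shelf where it lies.

Things in the scene. Friction and masses are not known exactly. Their poses are not given: they have to be found in the camera images.
- drip_plate: The plate to seat: aluminium, 110 (its x) x 90 (y) x 5 mm, about 160 g, one large round hole. Grey upright grip centred at x = -25 mm, y = 0: 36 mm long (x), 12 mm thick (y), standing 40 mm above the plate's top face. Origin: centre of the underside, z up. Starts flat on the left or right shelf, within 9 degrees of the station's yaw, hole end away from the robot.
- hole (a point): Centre of the drip plate's hole (36 mm diameter), at plate x = +22 mm, y = 0, level with the plate's underside; axes as the plate's.
- pin (a point): Centre of the tip of the station's fixed steel pin: 14 mm diameter, coned, 14 mm tall above the grey bay floor (tip 20 mm, floor 6 mm above the table). Axes are the station's (x away from the robot, y to its left shelf, z up; yaw within 20 degrees). The bay spans 65 mm to either side of the pin (y) and 75 mm before and behind it (x), open in front; a ledge with a jar and a tin lies behind.
- spare_plate: The plate to leave, on the other shelf: as the drip plate, grip and size too, but with two small 9 mm holes. Origin: centre of the underside. The two white shelves, each 130 (y) x 150 mm (x), are centred 130 mm left and right of the pin, tops 22 mm above the table, 2 mm higher than the pin's tip.

How it is judged (in metres and radians):
At the end, for the whole second after the job is handed in: The drip plate lies at rest and flat (tilt under 3.5 degrees) on the bay floor with the pin through its large hole (hole centre within 14 mm of the pin's axis, underside at least 10 mm below the pin's tip); the other plate is still on its shelf, within 25 mm of its start (horizontal distance between hole and pin below 0.014 m and z of hole in the frame of pin below -0.01 m and angle between drip_plate's own z axis and vertical below 0.06 rad and linear speed of drip_plate below 0.02 m/s and distance of spare_plate from where it was at the start of the episode below 0.025 m); the robot touches nothing.
It fails at once if the drip plate is raised more than about 5 cm above its shelf (underside above 85 mm over the table) (height (world z) of drip_plate above 0.085 m).
It fails at once if the other plate is moved by more than 25 mm (distance of spare_plate from where it was at the start of the episode above 0.025 m).
It also fails if it takes over 32 s, if anything falls off the work surface, if the arm or the gripper's body presses on something with over 40 N, if the wrist force passes 120 N, or if a joint passes its speed limit or range.

## Working session

There is one attempt and no reset: what is moved stays moved. The work goes in short steps, Python scripts to look and compute and a shell command to move; the robot and the scene stay as the last step left them, time stands still between calls to the robot, and variables do not carry over. Pictures are saved under pics/ and viewed, about 8 in all and at most 12, crops included, and the job is handed in when it is done.

```bash
mkdir -p pics
cat > h.py <<'E'
from plant import *
import numpy as np, cv2
def cam(n):
    c=camera_params(n); R=cv2.Rodrigues(np.array(c["rvec"],float))[0]; return c,R,np.array(c["tvec"],float)
def ray(n,uv):
    c,R,t=cam(n); d=R.T@np.array([(uv[0]-c["cx"])/c["fx"],(uv[1]-c["cy"])/c["fy"],1]); return -R.T@t,d
def atz(n,uv,z):
    o,d=ray(n,uv); return o+d*(z-o[2])/d[2]
def cloud(n,dep):
    c,R,t=cam(n); v,u=np.mgrid[:dep.shape[0],:dep.shape[1]]
    P=np.stack([(u-c["cx"])/c["fx"]*dep,(v-c["cy"])/c["fy"]*dep,dep],-1)
    W=(P-t)@R; W[dep<=0]=np.nan; return W
def tri(l):
    A=np.zeros((3,3));b=np.zeros(3)
    for n,uv in l:
        o,d=ray(n,uv); d=d/np.linalg.norm(d); M=np.eye(3)-np.outer(d,d); A+=M;b+=M@o
    return np.linalg.solve(A,b)
def save(f,p): cv2.imwrite(f,cv2.cvtColor(p,cv2.COLOR_RGB2BGR))
E
python3 - <<'E'
from h import *
np.set_printoptions(precision=4,suppress=True)
o=get_obs(); print(o)
for n in("scene","top"):
    p,d=snapshot(n); save(f"pics/{n}0.png",p); np.save(f"{n}0.npy",d)
    W=cloud(n,d); np.save(f"{n}W0.npy",W)
    for t in("drip_plate","hole","pin","spare_plate"):
        for r in boxes_of(n,t)[:3]:
            u=np.array(r["xy"]); print(n,t,r["confidence"],u,W[int(u[1]),int(u[0])])
E
```

```text
{'clock': 0.0, 'joint_pos': array([ 80.4488,  20.5912,   0.6359,  -0.0205, -70.1348, -16.5092]), 'qvel': array([ 0.0715, -0.0211, -0.0458, -0.0236, -0.0393,  0.0028]), 'tau': array([  0.0028, -58.2727,  29.3048,   6.9966,   0.007 ,  -0.0001]), 'tool_pos': array([0.2963, 0.606 , 0.2256]), 'orientation': array([  94.4282,   89.9079, -111.6392]), 'force': array([ 0.5487,  0.6449, -0.1012]), 'moment': array([-0.0319, -0.0098,  0.0429]), 'opening': 0.08735825376338546}
scene drip_plate 0.91 [263.  220.3] [ 0.5488 -0.0683  0.0297]
scene hole 0.84 [261.1 221.6] [ 0.5472 -0.072   0.0265]
scene pin 0.94 [336.2 268.7] [0.6584 0.0415 0.0216]
scene pin 0.53 [259.9 222.2] [ 0.5503 -0.0751  0.0272]
scene spare_plate 0.81 [416.7 242.6] [0.6211 0.1703 0.0263]
scene spare_plate 0.18 [259.9 223.3] [ 0.5537 -0.0749  0.028 ]
top drip_plate 0.61 [382.5 227.1] [ 0.5472 -0.065   0.064 ]
top hole 0.8 [381.5 228.4] [ 0.5461 -0.0646  0.0559]
top hole 0.44 [320.7 195.5] [0.6112 0.0453 0.0058]
top pin 0.72 [323.  194.4] [0.6129 0.0396 0.0082]
top spare_plate 0.84 [255.8 187.5] [0.6198 0.1674 0.0267]
```

View pics/scene0.png

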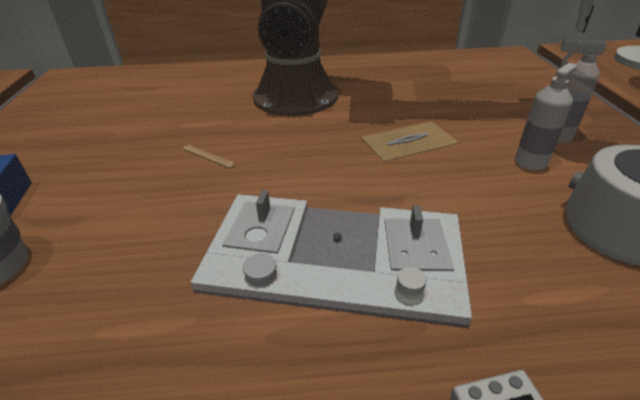

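View pics/top0.png

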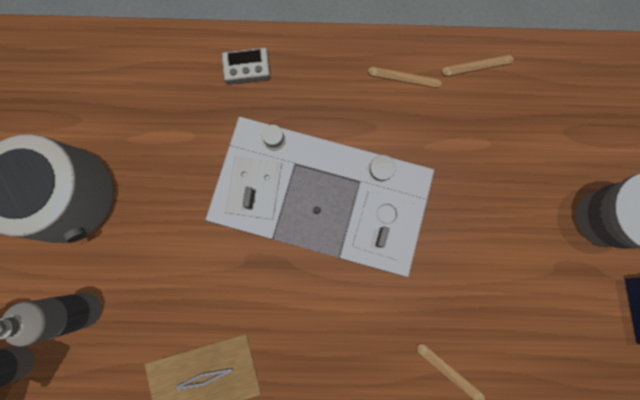

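The drip plate is on the robot's right shelf: hole at about scene (256,235) / top (387,213), grip at (263,206) / (382,237). The pin is at (337,237) / (317,210), and the spare plate is on the left shelf. Some network points are off (scene pin at row 269), so I'll refine from crops.

Run:
```python
import cv2,numpy as np
a=cv2.imread("pics/scene0.png")[180:300,200:360];b=cv2.imread("pics/top0.png")[150:270,280:440]
f=lambda x:cv2.resize(x,None,fx=5,fy=5,interpolation=cv2.INTER_CUBIC)
cv2.imwrite("pics/c1.png",f(a));cv2.imwrite("pics/c2.png",f(b))
```

```text
(no output)
```

View pics/c1.png

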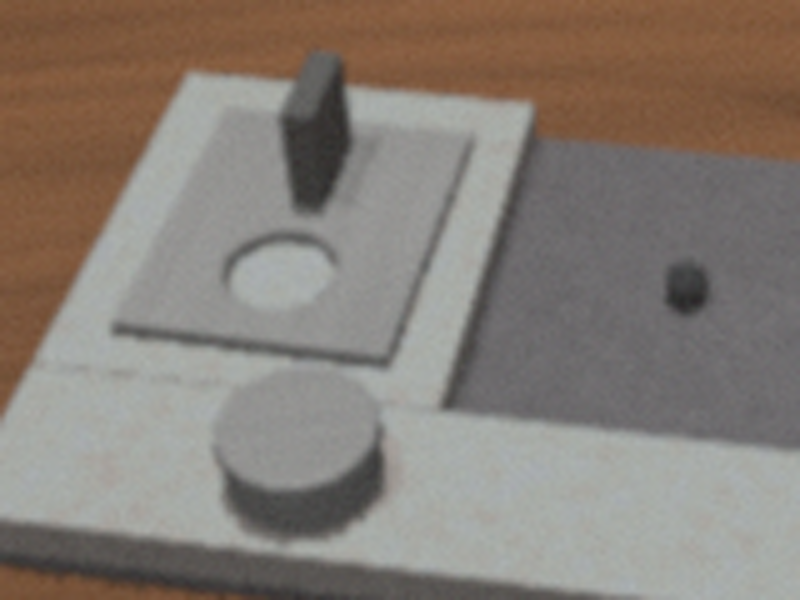

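View pics/c2.png

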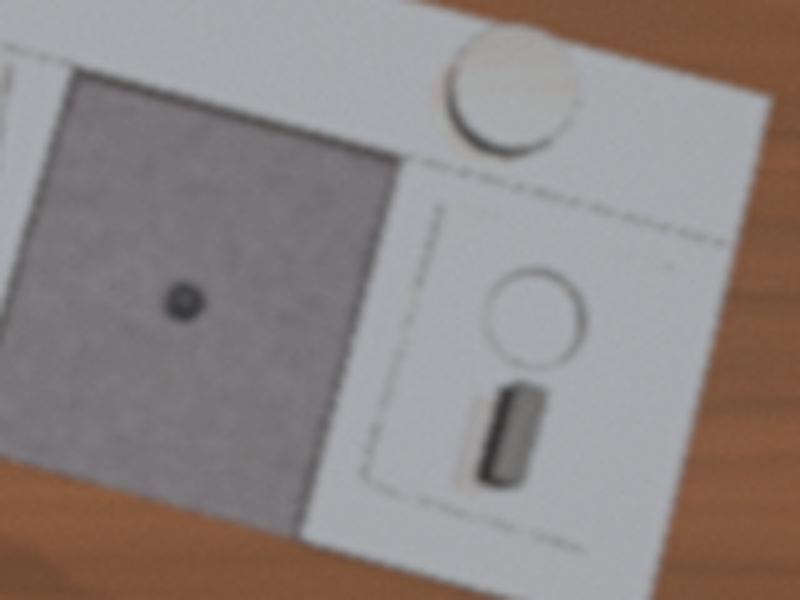

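Crop views give the hole at scene (256.3,234.1) / top (387.3,213.5), the pin at (337.3,234.3) / (317,210.3), and the grip top at (262.5,197.5) / (383.7,237.3). Next I'll triangulate these and compare them with the given heights and sizes.

Run:
```python
from h import *
np.set_printoptions(precision=4,suppress=True)
c=lambda x,y:(x/5+199.6,y/5+179.6); t=lambda x,y:(x/5+279.6,y/5+149.6)
P={}
for k,a,b in [("hole",c(282,271),t(537,318)),("pin",c(687,272),t(185,302)),("grip",c(313,88),t(519,437)),
  ("cFL",c(390,357),t(440,207)),("cNL",c(475,133),t(362,476)),("cNR",c(228,107),t(585,550)),("bayFR",c(445,408),t(400,157)),("shNR",c(190,73),t(652,600)),("bayNR",c(535,105),t(303,540))]:
    P[k]=tri([("scene",a),("top",b)]); print(k,P[k],"z-plane",[atz(n,u,{"pin":.02,"grip":.067,"bayFR":.022,"shNR":.022,"bayNR":.022}.get(k,.027))[:2] for n,u in(("scene",a),("top",b))])
y=lambda a,b:np.degrees(np.arctan2(*(P[b]-P[a])[1::-1])), 
ang=lambda v:np.degrees(np.arctan2(v[1],v[0]))
print("plate yaw grip->hole",ang(P["hole"]-P["grip"]),np.linalg.norm((P["hole"]-P["grip"])[:2]),"edge",ang(P["cFL"]-P["cNL"]),"near edge",ang(P["cNL"]-P["cNR"])-90, "station",ang(P["bayFR"]-P["bayNR"]),np.linalg.norm(P["bayFR"]-P["bayNR"]))
for n in("scene","top"):
    W=np.load(n+"W0.npy"); 
    m=(W[...,2]>.05)&(W[...,2]<.08)&(np.abs(W[...,0]-P["grip"][0])<.05)&(np.abs(W[...,1]-P["grip"][1])<.05)
    q=W[m]; print(n,m.sum(),q.mean(0) if len(q) else 0)
c,R,tt=cam("top");print(-R.T@tt)
# tool axes
from scipy.spatial.transform import Rotation as Ro
o=get_obs(); print(Ro.from_euler("xyz",o["orientation"],degrees=True).as_matrix())
```

```text
hole [ 0.5766 -0.0799  0.0255] z-plane [array([ 0.5783, -0.0789]), array([ 0.5764, -0.0804])]
pin [0.5805 0.0513 0.0165] z-plane [array([0.5843, 0.0512]), array([0.58  , 0.0508])]
grip [ 0.5299 -0.0671  0.063 ] z-plane [array([ 0.5352, -0.066 ]), array([ 0.5296, -0.067 ])]
cFL [ 0.6179 -0.0443  0.0246] z-plane [array([ 0.6203, -0.0441]), array([ 0.6174, -0.044 ])]
cNL [ 0.5162 -0.0154  0.0284] z-plane [array([ 0.5146, -0.015 ]), array([ 0.5162, -0.016 ])]
cNR [ 0.4913 -0.0999  0.0268] z-plane [array([ 0.491 , -0.1017]), array([ 0.4913, -0.0981])]
bayFR [ 0.6375 -0.0287  0.0211] z-plane [array([ 0.6384, -0.028 ]), array([ 0.6373, -0.0293])]
shNR [ 0.4739 -0.1187  0.0308] z-plane [array([ 0.463, -0.118]), array([ 0.4737, -0.1237])]
bayNR [0.4925 0.0058 0.0202] z-plane [array([0.4949, 0.0067]), array([0.4924, 0.005 ])]
plate yaw grip->hole -15.287960181570806 0.04841157622109363 edge -15.856244409620038 near edge -16.44481411405033 station -13.392889813365047 0.14904311076112697
scene 204 [ 0.5365 -0.0669  0.0622]
top 163 [ 0.5307 -0.0655  0.0653]
[0.4924 0.0398 0.6977]
[[-0.     -0.4393 -0.8983]
 [-0.0001 -0.8983  0.4393]
 [-1.      0.0001  0.    ]]
```

Run:
```python
from h import *
import plant; print([k for k in dir(plant) if not k.startswith("_")], getattr(plant,"tcp_to_grasp",None))
W=np.concatenate([np.load(n+"W0.npy").reshape(-1,3) for n in("scene","top")]); W=W[np.isfinite(W).all(1)]
a=np.array([.296,.606]);b=np.array([.531,-.067]);L=np.linalg.norm(b-a);d=(b-a)/L
s=(W[:,:2]-a)@d; q=(W[:,:2]-a)@np.array([-d[1],d[0]])
for k in np.arange(-.1,.85,.05):
    print(round(k,2),[round(float(W[(s>=k)&(s<k+.05)&(q>=e)&(q<e+.06),2].max(initial=0)),3) for e in(-.18,-.12,-.06,0,.06,.12)])
```

```text
['PlanningError', 'boxes_of', 'camera_params', 'close_job', 'get_obs', 'snapshot', 'tcp_to_grasp'] 0.0188
-0.1 [0.002, 0.0, 0.003, 0.004, 0.003, 0.0]
-0.05 [0.003, 0.003, 0.003, 0.242, 0.002, 0.0]
0.0 [0.003, 0.005, 0.283, 0.213, 0.004, 0.004]
0.05 [0.003, 0.003, 0.282, 0.003, 0.004, 0.004]
0.1 [0.003, 0.004, 0.004, 0.197, 0.159, 0.111]
0.15 [0.002, 0.004, 0.003, 0.197, 0.159, 0.118]
0.2 [0.005, 0.005, 0.005, 0.004, 0.004, 0.089]
0.25 [0.01, 0.005, 0.004, 0.004, 0.004, 0.004]
0.3 [0.012, 0.005, 0.004, 0.003, 0.004, 0.004]
0.35 [0.01, 0.005, 0.004, 0.004, 0.005, 0.004]
0.4 [0.006, 0.006, 0.004, 0.004, 0.023, 0.026]
0.45 [0.004, 0.004, 0.004, 0.004, 0.029, 0.068]
0.5 [0.003, 0.004, 0.005, 0.008, 0.03, 0.069]
0.55 [0.004, 0.004, 0.004, 0.01, 0.024, 0.03]
0.6 [0.004, 0.003, 0.025, 0.024, 0.023, 0.025]
0.65 [0.003, 0.003, 0.066, 0.03, 0.024, 0.026]
0.7 [0.004, 0.025, 0.069, 0.07, 0.047, 0.047]
0.75 [0.003, 0.022, 0.03, 0.03, 0.047, 0.047]
0.8 [0.003, 0.004, 0.003, 0.025, 0.025, 0.024]
```

```bash
python3 -m pendant '[{"claw":45,"linear":[-30,0,0],"twist":0},{"claw":45,"linear":[-30,0,0],"twist":0},{"claw":45,"linear":[0,27,-27],"twist":0},{"claw":45,"linear":[0,27,-27],"twist":0},{"claw":45,"linear":[0,27,-27],"twist":0},{"claw":45,"linear":[0,27,-27],"twist":0},{"claw":45,"linear":[0,27,-27],"twist":0},{"claw":45,"linear":[0,27,-27],"twist":0},{"claw":45,"linear":[0,27,-27],"twist":0},{"claw":45,"linear":[0,27,-27],"twist":0}]'
python3 -m pendant '[{"claw":45,"linear":[0,27,-27],"twist":0},{"claw":45,"linear":[0,27,-27],"twist":0},{"claw":45,"linear":[0,27,-27],"twist":0},{"claw":45,"linear":[0,27,-27],"twist":0},{"claw":45,"linear":[0,27,-27],"twist":0},{"claw":45,"linear":[0,27,-27],"twist":0},{"claw":45,"linear":[0,27,-27],"twist":0},{"claw":45,"linear":[30,27,-27],"twist":0},{"claw":45,"linear":[30,27,-27],"twist":-0.0875},{"claw":45,"linear":[30,27,-27],"twist":-0.0875}]'
cat > st.py <<'E'
from h import *
import sys
from scipy.spatial.transform import Rotation as Ro
def st(target):
    o=get_obs(); R=Ro.from_euler("xyz",o["orientation"],degrees=True).as_matrix()
    print("t",round(o["clock"],2),o["tool_pos"].round(4),"yaw_y",round(np.degrees(np.arctan2(R[1,1],R[0,1])),2),"down",R[:,0].round(4),"F",o["force"].round(1),"open",round(o["opening"],4))
    print("tool mm to target",((np.array(target)-o["tool_pos"])@R*1000).round(1)); return o,R
if __name__=="__main__": st([float(v) for v in sys.argv[1:4]])
E
python3 st.py .531 -.067 .036
```

```text
clock: 1.33
tool_pos: [0.3958, 0.3156, 0.2869]
orientation: [-94.7, 89.9, 59.3]
force: [0.8, -0.0, -0.1]
opening: 0.0454
clock: 2.17
tool_pos: [0.5172, -0.0291, 0.2093]
orientation: [-142.4, 89.9, 21.8]
force: [1.7, 0.6, -0.4]
opening: 0.0452
t 2.17 [ 0.5172 -0.0291  0.2093] yaw_y -105.83 down [ 2.3e-03  9.0e-04 -1.0e+00] F [ 1.7  0.6 -0.4] open 0.0452
tool mm to target [173.3  33.  -23.3]
```

```bash
python3 -m pendant '[{"claw":45,"linear":[20,0,0],"twist":0},{"claw":45,"linear":[20,0,0],"twist":0},{"claw":45,"linear":[20,0,0],"twist":0},{"claw":45,"linear":[20,0,0],"twist":0},{"claw":45,"linear":[0,0,0],"twist":0},{"claw":45,"linear":[0,0,0],"twist":0},{"claw":45,"linear":[0,0,0],"twist":0},{"claw":45,"linear":[0,0,0],"twist":0},{"claw":45,"linear":[0,0,0],"twist":0},{"claw":45,"linear":[0,0,0],"twist":0}]' >/dev/null; python3 st.py .531 -.067 .036
```

```text
t 3.0 [ 0.5175 -0.0271  0.1304] yaw_y -106.01 down [ 1.8e-03  5.0e-04 -1.0e+00] F [-0.4 -0.3 -0. ] open 0.0448
tool mm to target [ 94.4  34.8 -23.8]
```

```bash
python3 -m pendant '[{"claw":45,"linear":[0,12,-8],"twist":0},{"claw":45,"linear":[0,12,-8],"twist":0},{"claw":45,"linear":[0,11,-8],"twist":0},{"claw":45,"linear":[15,0,0],"twist":0},{"claw":45,"linear":[15,0,0],"twist":0},{"claw":45,"linear":[15,0,0],"twist":0},{"claw":45,"linear":[0,0,0],"twist":0},{"claw":45,"linear":[0,0,0],"twist":0},{"claw":45,"linear":[0,0,0],"twist":0},{"claw":45,"linear":[0,0,0],"twist":0}]' >/dev/null
python3 - <<'E'
from st import *
st([.531,-.067,.036])
a,_=snapshot("scene");b,_=snapshot("top")
f=lambda x:cv2.resize(x,None,fx=3.3,fy=3.3,interpolation=cv2.INTER_CUBIC)
save("pics/g1.png",np.hstack([f(a[140:290,200:320]),f(b[150:300,320:440])]))
E
```

```text
t 3.83 [ 0.5312 -0.0674  0.0855] yaw_y -106.01 down [ 1.8e-03  2.0e-04 -1.0e+00] F [ 0.3 -0.5 -0.1] open 0.0451
tool mm to target [49.5 -0.3  0.4]
```

View pics/g1.png

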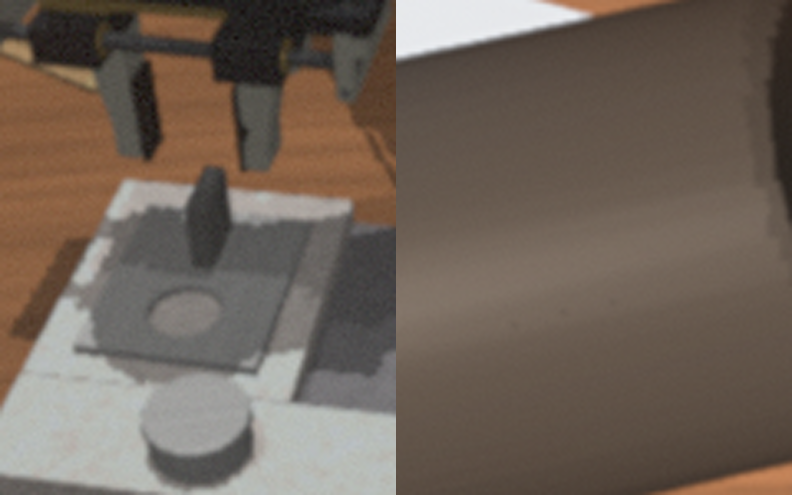

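The fingers straddle the grip (grip top near (208,175) in the crop, fingers at 135 and 258). The arm covers the plate in the top view. I'll descend and close.

```bash
python3 -m pendant '[{"claw":45,"linear":[12,0,0],"twist":0},{"claw":45,"linear":[12,0,0],"twist":0},{"claw":45,"linear":[12,0,0],"twist":0},{"claw":45,"linear":[12,0,0],"twist":0},{"claw":45,"linear":[0,0,0],"twist":0},{"claw":45,"linear":[0,0,0],"twist":0},{"claw":0,"linear":[0,0,0],"twist":0},{"claw":0,"linear":[0,0,0],"twist":0},{"claw":0,"linear":[0,0,0],"twist":0},{"claw":0,"linear":[0,0,0],"twist":0}]' >/dev/null; python3 st.py .531 -.067 .036
python3 -m pendant '[{"claw":0,"linear":[0,0,0],"twist":0},{"claw":0,"linear":[0,0,0],"twist":0},{"claw":0,"linear":[0,0,0],"twist":0},{"claw":0,"linear":[0,0,0],"twist":0},{"claw":0,"linear":[-4,0,0],"twist":0},{"claw":0,"linear":[-4,0,0],"twist":0},{"claw":0,"linear":[-4,0,0],"twist":0},{"claw":0,"linear":[0,0,0],"twist":0},{"claw":0,"linear":[0,0,0],"twist":0},{"claw":0,"linear":[0,0,0],"twist":0}]' >/dev/null; python3 st.py .535 .064 .049
```

```text
t 4.77 [ 0.5308 -0.0675  0.037 ] yaw_y -106.03 down [ 1.1e-03  2.0e-04 -1.0e+00] F [-0.3  0.2 -0.3] open 0.024
tool mm to target [ 1.  -0.5 -0.1]
t 5.6 [ 0.5303 -0.0676  0.0483] yaw_y -106.04 down [-1.e-04  1.e-04 -1.e+00] F [ 0.4 -0.3 -2.1] open 0.0117
tool mm to target [  -0.7 -127.8   31.8]
```

```bash
python3 -m pendant '[{"claw":0,"linear":[0,-8,2],"twist":0},{"claw":0,"linear":[0,-17,4],"twist":0},{"claw":0,"linear":[0,-17,4],"twist":0},{"claw":0,"linear":[0,-17,4],"twist":0},{"claw":0,"linear":[0,-17,4],"twist":0},{"claw":0,"linear":[0,-17,4],"twist":0},{"claw":0,"linear":[0,-17,4],"twist":0},{"claw":0,"linear":[0,-17,4],"twist":0},{"claw":0,"linear":[0,0,2],"twist":0},{"claw":0,"linear":[0,0,0],"twist":0}]' >/dev/null
python3 -m pendant '[{"claw":0,"linear":[0,0,0],"twist":0},{"claw":0,"linear":[0,0,0],"twist":0},{"claw":0,"linear":[0,0,0],"twist":0},{"claw":0,"linear":[0,0,0],"twist":0},{"claw":0,"linear":[0,0,0],"twist":0},{"claw":0,"linear":[0,0,0],"twist":0},{"claw":0,"linear":[0,0,0],"twist":0},{"claw":0,"linear":[0,0,0],"twist":0},{"claw":0,"linear":[0,0,0],"twist":0},{"claw":0,"linear":[0,0,0],"twist":0}]' >/dev/null;  python3 - <<'E'
from st import *
st([.535,.064,.049])
a,_=snapshot("scene")
save("pics/g2.png",cv2.resize(a[180:300,260:420],None,fx=5,fy=5,interpolation=cv2.INTER_CUBIC))
E
```

```text
t 7.27 [0.5348 0.0633 0.0484] yaw_y -106.03 down [ 1.e-04  0.e+00 -1.e+00] F [ 0.  -0.1 -0.8] open 0.0124
tool mm to target [-0.6 -0.7 -0. ]
```

View pics/g2.png

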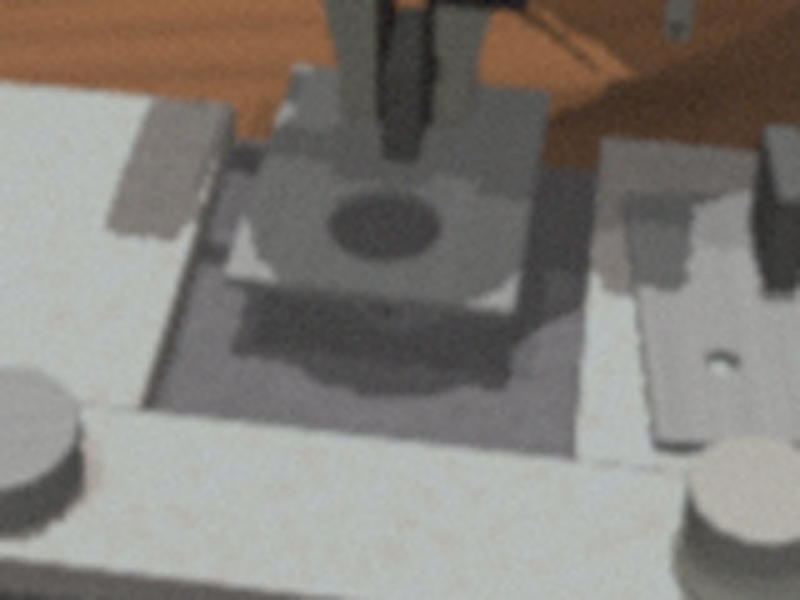

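Run:
```python
from h import *
h=atz("scene",(385/5+259.6,227/5+179.6),.0385);p=atz("scene",(337.0,234.0),.02);print(h,p,p-h)
```

```text
[0.58302468 0.05059807 0.0385    ] [0.58428204 0.051218   0.02      ] [ 0.00125736  0.00061993 -0.0185    ]
```

The hole is within 1.5 mm of the pin in xy, so I'll lower about 25 mm and release.

```bash
python3 -m pendant '[{"claw":0,"linear":[5,0,0],"twist":0},{"claw":0,"linear":[5,0,0],"twist":0},{"claw":0,"linear":[5,0,0],"twist":0},{"claw":0,"linear":[5,0,0],"twist":0},{"claw":0,"linear":[4,0,0],"twist":0},{"claw":0,"linear":[0,0,0],"twist":0},{"claw":0,"linear":[0,0,0],"twist":0},{"claw":0,"linear":[0,0,0],"twist":0},{"claw":0,"linear":[0,0,0],"twist":0},{"claw":0,"linear":[0,0,0],"twist":0}]' >/dev/null; python3 st.py .535 .064 .024
```

```text
t 8.15 [0.5349 0.0634 0.0246] yaw_y -106.03 down [ 5.e-04  2.e-04 -1.e+00] F [-0.9  0.6 -2.1] open 0.012
tool mm to target [ 0.6 -0.6  0.1]
```

No contact force beyond the plate's weight. Opening and withdrawing upward.

```bash
python3 -m pendant '[{"claw":40,"linear":[0,0,0],"twist":0},{"claw":40,"linear":[0,0,0],"twist":0},{"claw":40,"linear":[0,0,0],"twist":0},{"claw":40,"linear":[0,0,0],"twist":0},{"claw":40,"linear":[0,0,0],"twist":0},{"claw":40,"linear":[0,0,0],"twist":0},{"claw":40,"linear":[0,0,0],"twist":0},{"claw":40,"linear":[-5,0,0],"twist":0},{"claw":40,"linear":[-15,0,0],"twist":0},{"claw":40,"linear":[-20,0,0],"twist":0}]'
python3 -m pendant '[{"claw":40,"linear":[-25,0,0],"twist":0},{"claw":40,"linear":[-30,0,0],"twist":0},{"claw":40,"linear":[-30,0,0],"twist":0},{"claw":40,"linear":[-30,0,0],"twist":0},{"claw":40,"linear":[-30,0,0],"twist":0},{"claw":40,"linear":[0,30,0],"twist":0},{"claw":40,"linear":[0,35,0],"twist":0},{"claw":40,"linear":[0,35,0],"twist":0},{"claw":40,"linear":[0,35,0],"twist":0},{"claw":40,"linear":[0,35,0],"twist":0}]'
python3 -m pendant '[{"claw":40,"linear":[0,35,0],"twist":0},{"claw":40,"linear":[0,35,0],"twist":0},{"claw":40,"linear":[0,30,0],"twist":0},{"claw":40,"linear":[0,0,0],"twist":0},{"claw":40,"linear":[0,0,0],"twist":0},{"claw":40,"linear":[0,0,0],"twist":0},{"claw":40,"linear":[0,0,0],"twist":0},{"claw":40,"linear":[0,0,0],"twist":0},{"claw":40,"linear":[0,0,0],"twist":0},{"claw":40,"linear":[0,0,0],"twist":0}]'
python3 - <<'E'
from h import *
f=lambda x:cv2.resize(x,None,fx=3.3,fy=3.3,interpolation=cv2.INTER_CUBIC)
I=[]
for n,(r,c) in {"scene":(180,290),"top":(145,260)}.items():
    p,d=snapshot(n); W=cloud(n,d); I.append(f(p[r:r+120,c:c+120]))
    q=W.reshape(-1,3); u=np.array([.961,-.276])
    ce=np.array([.562,.057]); e=(q[:,:2]-ce); a=e@u; b=e@np.array([.276,.961])
    m=(abs(b)<.04)&(abs(b)>.02)&(abs(a)<.045)
    A=np.c_[a[m],b[m],np.ones(m.sum())]; k,*_=np.linalg.lstsq(A,q[m,2],rcond=None); print(n,m.sum(),"plane slopes deg",np.degrees(k[:2]).round(2),"z",k[2].round(4))
    print([(r["xy"],r["confidence"]) for r in boxes_of(n,"spare_plate")[:1]])
save("pics/e.png",np.hstack(I))
E
```

```text
clock: 8.98
tool_pos: [0.5336, 0.0629, 0.0637]
orientation: [39.9, 89.8, -156.1]
force: [0.6, -0.6, 0.0]
opening: 0.04
clock: 9.82
tool_pos: [0.487, -0.1013, 0.21]
orientation: [-155.0, 90.0, 9.1]
force: [0.7, 0.2, 0.7]
opening: 0.0399
clock: 10.65
tool_pos: [0.4604, -0.1955, 0.2094]
orientation: [-138.3, 90.0, 25.7]
force: [0.9, 0.8, -0.7]
opening: 0.0397
scene 872 plane slopes deg [-0.02  0.04] z 0.0111
[([418.8, 243.3], 0.76)]
top 59 plane slopes deg [-308.87 -103.65] z 0.285
[([249.1, 178.0], 0.82)]
```

View pics/e.png

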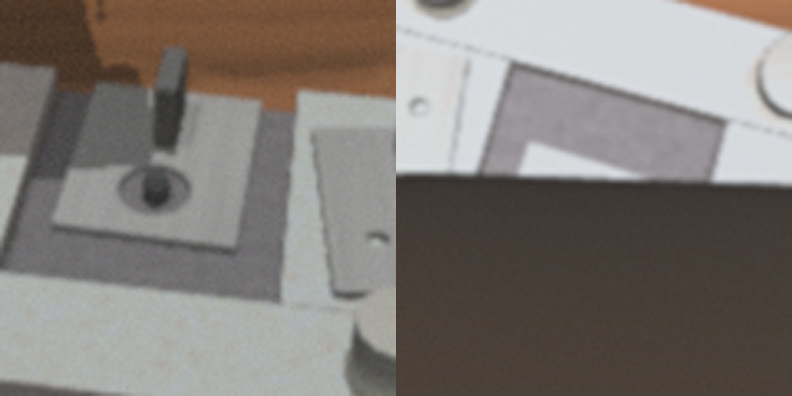

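The plate lies flat on the bay floor. Its top face is at 11.1 mm (11 mm expected) with under 0.1° of slope. The pin shows centred in the hole at crop (155,188), and the spare plate is in place.

```bash
python3 -c "from plant import *; print(close_job())"
```

```text
the job is handed in; nothing more can be done
None
```

The drip plate is seated in the bay with the pin through its large hole, and I handed the job in at about 11 s of the 32 s allowed. No verdict is reported.

I gripped the plate by its upright grip and raised it about 12 mm. I then carried it 131 mm sideways over the pin, lowered it to about 3 mm above the floor, and let go. The gripper is clear of everything.

**Last checks**
- **Flatness and height:** the scene camera's depth puts the plate's top face at 11.1 mm (11 mm expected), with a slope under 0.1 degrees.
- **Pin in hole:** the picture shows the pin centred in the hole. Before lowering, I measured the offset at about 1.5 mm.
- **Forces:** they stayed at about the plate's weight, around 2 N.
- **Spare plate:** the pictures show it on its shelf as before. The network's position for it in the scene camera shifted by about 2 pixels.

**What failed or disagreed**
- The final top-camera check of flatness failed because the arm still covered the plate, so its fit is meaningless.
- The network's top-camera position for the spare plate shifted by about 10 pixels, probably because the arm partly covers it.
- Early on, several network points were clearly off, such as the pin in the scene camera. I used points read from the pictures and triangulated instead.

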